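# Set the dryer selector and throw the isolator on

## Robot

A 6-joint arm with a two-finger parallel gripper is mounted at the origin on the work surface. World frame = base frame: x ahead of the robot, y to its left, z up, the work surface at z = 0. Lengths are in m, angles in rad, forces in N, time in s.
With the tool pointing down it reaches from about 0.3 to 0.875 m from the base axis. Payload 6.4 kg.
Tool frame: the origin (TCP) lies on the centre line of the jaws, within the pads' length; the fingertips stand 25 mm ahead of it and the grasp point (between the pads) lies 6 mm ahead of it; z points along the fingers, y is the line along which they close (so a half turn about z gives the same grasp; the last joint's range is limited). The gripper opens to 85 mm and grips with 20 to 120 N. Pads are 22 mm wide; open, the fingers measure 114 mm over their backs; the gripper's body (76 mm by 85 mm) begins 54 mm behind the grasp point. The pads swing forward as they close: fully open they stand 13 mm farther back than shut.
Start: joints at [-1.532, 0.181, 1.607, -0, 1.354, -0.206], TCP at [0.139, -0.558, 0.256] pointing down, gripper open.
Joint ranges: [-2.99, 2.99], [-0.89, 2.07], [0.3, 2.58], [-1.14, 4.28], [0, 2.63], [-3.12, 3.12]. Speed limits (rad/s): [2.57, 2.57, 3.01, 3.14, 3.14, 3.14].

## Interface

Orientations are given as a unit quaternion [w, x, y, z].
In Python, from bench import get_obs, camera, hand_in, spot_in gives the robot as it stands.
- The arm moves only by the shell command python3 -m jog 'ROWS'. ROWS is JSON, one flat list of numbers, 7 for each row, row after row: the shift along the tool's x, y, z in m, then the turn, a rotation vector about the tool's x, y, z in rad, then the closure, from 0 (fully open) to 1 (shut). A call has 1 to 20 rows; each row is the pose to reach, as a shift and turn from the pose commanded when the call began, along the tool's axes at that moment; what a row does not reach only later rows make up. A row lasts 1/8 s, in which the tool goes at most 62.5 mm and 10.7 degrees, less where a joint would pass 70% of its speed; a pose out of reach is approached as far as the arm can. A call with a gripper value outside its range is refused whole. The fingers move at their own pace and stop on an object; the grip force is fixed at half the most. Time passes only in rows, so rows that repeat a pose let the fingers close. It gives the time, the measured TCP pose, the force, the opening and the grip force at its end, in the units of the state.
- get_obs(): the state, without advancing time (a new reading comes with each control period).
- camera(name): name is "side" or "top"; returns a dict with "frame" (420x560x3 uint8, red, green, blue), "mtx" (3x3 intrinsics, pixels), "distortion" ([k1, k2, p1, p2, k3] as OpenCV has them; the pictures are not rectified), "extrinsics" (4x4, takes a point from camera to world coordinates). Camera axes: x right, y up, looking along -z (the intrinsics and any distortion apply to the point x, -y, -z); pixel columns grow to the right and rows downward; lengths in m; the calibration is good to about 2 mm. A picture is of the moment at which its call begins. There is no depth.
- hand_in(): hands the job in; it is judged then, once.
Trained networks look in a picture, given as the dict that the camera call returned (one of the last four; its "shot" number tells which), for a name from the list of things; names that differ only in an ending like _2 or _b are one class to them, and where a whole thing is asked for, a point or a joint stands for the part that bears it (a point fixed in the world has none). Each returns a list of dicts, best first, with "confidence" (0 to 1); they miss things now and then, are a little off and sometimes report something else, mostly with a low value. They report only what shows in the picture. A call takes as long as a camera call. They do not tell look-alikes from the thing itself.
- spot_in(picture, name): "xyz" ([x, y, z] in m, in world coordinates, good to about 4 mm: the middle of the surface that is visible of it).
The state is a dict: "time_s": time; "q": joint angles; "dq": joint speeds; "joint_efforts": joint torques, N m; "eef_pos": TCP position; "eef_rot": TCP orientation; "wrist_force": force on the tool from outside, world axes, zero at the start; "torque": the same for the moment, N m; "opening": opening from 0.0 (shut) to 1.0 (fully open); "grasp_force": force on a finger pad.
Only numpy, scipy, OpenCV 4.12 (cv2) and the standard library are available. Lean on these libraries where they do the work, as an engineer would, in place of code of your own. Each camera call takes 0.05 s, during which the arm holds its last target. There are 200 camera calls.

## Task

Get the dryer ready to run. While its isolator lever is still off, turn the selector handle on the sloping control box until its pointed nose points squarely at the tab on the dial ring, and only then throw the isolator lever right over, away from the robot, so that it rests home in its on position. Leave the selector on the tab and do not disturb the things standing about.

Things in the scene. Friction and masses are not known exactly. Their poses are not given: they have to be found in the camera images.
- console: white control box, 200 wide x 170 x 55 mm, on a dark foot plate (170 x 150 mm) and grey post, fixed. Origin on the table; z up, x level, away from the robot, turned up to 0.2 rad about z. Its face slopes 28 deg from level, looking up and towards the robot: outward normal (-sin 28, 0, cos 28), uphill (cos 28, 0, sin 28). It may stand left or right of the isolator; top edge 150 mm up
- face_centre (a point): centre of the control box's sloping face, 110 mm above the console origin, on the selector's turning axis (the face normal). Axes: x uphill along the face, z the outward normal. A flat steel dial ring, 80 mm radius and 3 mm thick, lies on the face round this point; it cannot be turned by hand
- selector (a joint): selector angle about the outward face normal, rad: 0 = nose uphill, positive = anticlockwise seen looking at the face; stops at -1.6 and 1.6, starts between -1.25 and -1.0, clockwise of the tab. Stiff (0.15 N m friction), no spring, stays where left
- selector_hub (a point): point on the turning axis inside the selector's bar, 30 mm above the face; x axis along the bar to the nose, z the outward normal. The grey bar is 18 mm thick, 101 mm long, and spans 11 to 50 mm above the face; it stands on a black disc of 34 mm radius whose top is 11 mm above the face
- selector_nose (a point): tip of the selector's nose, 54 mm from the axis and 30 mm above the face. The nose is a 90 deg wedge; a white line runs along the top of that half of the bar. The other end is round and reaches 47 mm from the axis
- mark (a point): where the nose tip belongs: in line with the tab, 54 mm from the axis, 30 mm above the face. The tab is a dark steel block on the dial ring, 14 mm wide, 61 to 79 mm from the axis, its top 19 mm above the face; it lies between 0.6 rad clockwise and 0.3 rad anticlockwise of uphill
- isolator: grey steel switch box 130 x 130 mm, 85 mm high, on a dark plate 170 x 150 mm, fixed; origin on the table under its centre, z up, x pointing away from the robot (turned up to 0.2 rad about z). Two steel ears on its top (36 x 64 mm overall, up to 104 mm above the table) carry the lever
- lever (a joint): isolator lever angle, rad: 0 = off (on its stop, leaning 0.62 rad from upright towards the robot, the isolator's -x), 1.24 = on (on its stop, leaning 0.62 rad away). A heavy steel throw lever (0.5 kg): about 2.5 N at the grip lifts it off a stop, near none at upright (0.62), and past upright it drops over to the other stop by itself and stays
- lever_axis (a point): the lever's hinge, 90 mm above the table over the isolator's centre; the axis runs along the isolator's y
- lever_grip (a point): centre of the lever's cross grip: a dark steel round bar 22 mm thick and 90 mm long along the isolator's y, 100 mm from the hinge axis; 171 mm above the table at either stop, 190 mm when upright. It is joined to the hinge by a flat steel arm 26 mm wide, 12 mm thick
- detergent: bystander: closed white plastic bottle, 72 mm across, 190 mm high, origin under its centre
- carton: bystander: cardboard carton 70 x 110 x 50 mm high, origin under its centre
- scoop_cup: bystander: grey plastic cup, 70 mm across, 70 mm high, origin under its centre
- lint_brush: bystander: brush lying on the table beyond the work, 200 mm long along its x axis, 20 mm high, origin under its middle
Not all that is in view belongs to the job. What is shaped like the isolator but pink is not meant.

How it is judged:
By the outcome, as a careful person would: the job done as asked, in the order asked, and still so for the second after the job is handed in, with the robot touching nothing.
It also fails if it takes over 51 s, if anything falls off the work surface, if the arm or the gripper's body presses on something with over 40 N, if the wrist force passes 120 N, or if a joint passes its speed limit or range.

## Working session

There is one attempt and no reset: what is moved stays moved. The work goes in short steps, Python scripts to look and compute and a shell command to move; the robot and the scene stay as the last step left them, time stands still between calls to the robot, and variables do not carry over. Pictures are saved under pics/ and viewed, at most 10 in all, crops included, and the job is handed in when it is done.

```bash
mkdir -p pics; ls
cat > h.py <<'E'
import numpy as np, cv2, pickle
from bench import get_obs, camera, hand_in, spot_in
from scipy.spatial.transform import Rotation as R
def proj(c,P):
    E=np.array(c["extrinsics"]);p=(np.atleast_2d(P)-E[:3,3])@E[:3,:3]
    p=p*[1,-1,-1]
    return cv2.projectPoints(p.reshape(-1,1,3),np.zeros(3),np.zeros(3),np.array(c["mtx"]),np.array(c["distortion"]))[0].reshape(-1,2)
def ray(c,uv):
    E=np.array(c["extrinsics"])
    n=cv2.undistortPoints(np.array(uv,float).reshape(-1,1,2),np.array(c["mtx"]),np.array(c["distortion"])).reshape(-1,2)
    d=np.c_[n[:,0],-n[:,1],-np.ones(len(n))]@E[:3,:3].T
    return E[:3,3],d
def onplane(c,uv,p0,n):
    o,d=ray(c,uv); return o+d*(((np.array(p0)-o)@n)/(d@n))[:,None]
E
cat > a.py <<'E'
from h import *
for n in ["top","side"]:
    c=camera(n); pickle.dump(c,open(n+".pkl","wb"))
    cv2.imwrite(f"pics/{n}1.png",cv2.resize(c["frame"][:,:,::-1],(800,600),interpolation=cv2.INTER_CUBIC))
    for k in ["console","selector","selector_nose","isolator","lever","lever_grip","mark","detergent","carton","scoop_cup","lint_brush"]:
        print(n,k,[(np.round(s["xyz"],3).tolist(),round(s["confidence"],2),(proj(c,s["xyz"])[0]*800/560).round().tolist()) for s in spot_in(c,k)[:3]])
o=get_obs();print(o["eef_pos"],o["eef_rot"],o["time_s"])
E
python3 a.py
```

```text
pics
top console [([0.548, -0.176, 0.12], 0.64, [485.0, 314.0])]
top selector [([0.528, -0.18, 0.147], 0.9, [489.0, 322.0]), ([0.548, -0.177, 0.116], 0.53, [485.0, 314.0])]
top selector_nose [([0.53, -0.178, 0.141], 0.95, [487.0, 322.0])]
top isolator [([0.506, 0.138, 0.084], 0.93, [335.0, 336.0]), ([0.353, 0.374, 0.082], 0.82, [222.0, 410.0])]
top lever [([0.709, 0.282, 0.175], 0.92, [262.0, 233.0]), ([0.308, 0.386, 0.172], 0.74, [203.0, 434.0]), ([0.473, 0.142, 0.18], 0.55, [329.0, 348.0])]
top lever_grip [([0.309, 0.389, 0.173], 0.8, [201.0, 433.0]), ([0.71, 0.286, 0.178], 0.7, [260.0, 232.0]), ([0.473, 0.141, 0.174], 0.61, [330.0, 349.0])]
top mark [([0.546, -0.177, 0.114], 0.93, [485.0, 315.0])]
top detergent [([0.739, -0.095, 0.123], 0.88, [445.0, 225.0]), ([0.508, 0.139, 0.087], 0.29, [335.0, 335.0])]
top carton [([0.579, -0.438, 0.05], 0.76, [599.0, 304.0]), ([0.531, -0.178, 0.142], 0.2, [488.0, 321.0])]
top scoop_cup [([0.632, 0.458, 0.034], 0.64, [195.0, 283.0])]
top lint_brush [([0.758, 0.096, 0.019], 0.94, [358.0, 229.0])]
side console [([0.548, -0.113, 0.099], 0.95, [427
[... 368 characters left out ...]
2, 0.163], 0.68, [431.0, 335.0]), ([0.701, 0.3, 0.171], 0.63, [242.0, 362.0]), ([0.314, 0.394, 0.166], 0.59, [518.0, 476.0])]
side lever_grip [([0.472, 0.155, 0.164], 0.86, [432.0, 335.0]), ([0.31, 0.396, 0.164], 0.85, [521.0, 479.0]), ([0.704, 0.302, 0.176], 0.83, [239.0, 359.0])]
side mark [([0.542, -0.155, 0.116], 0.78, [435.0, 260.0])]
side detergent [([0.744, -0.078, 0.092], 0.94, [322.0, 275.0]), ([0.494, 0.19, 0.081], 0.73, [410.0, 392.0])]
side carton []
side scoop_cup [([0.625, 0.454, 0.047], 0.61, [251.0, 523.0])]
side lint_brush [([0.757, 0.105, 0.018], 0.9, [277.0, 361.0])]
[ 0.13937613 -0.55786359  0.25627757] [-1.06720608e-05  9.92518291e-01  1.22096033e-01 -1.17777195e-05] 1.2
```

View pics/top1.png

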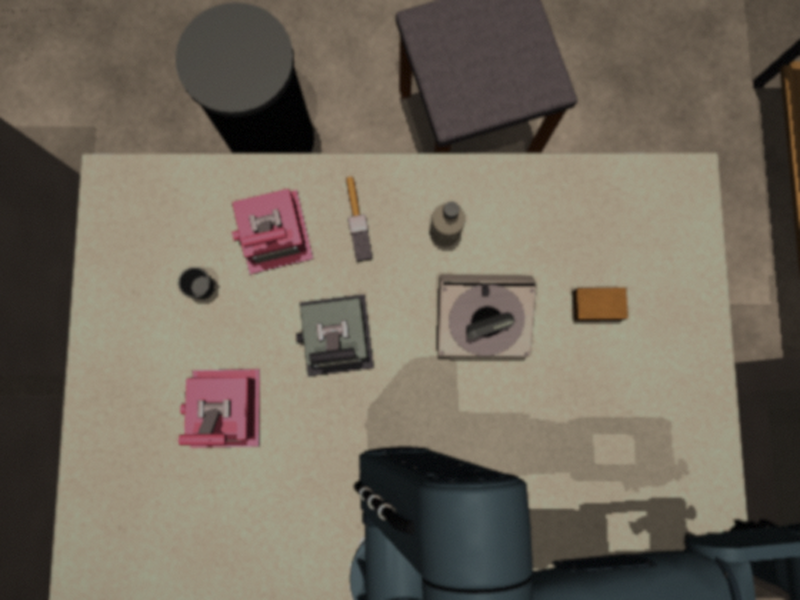

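View pics/side1.png

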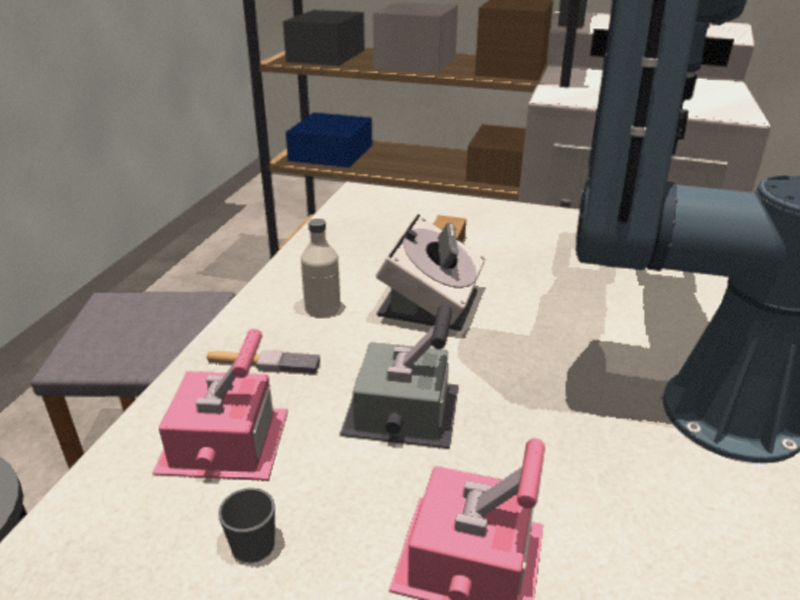

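The top view shows three look-alikes: the grey isolator at (335,336), and pink ones at (270,230) and (220,410). The grey one is meant. The console is at (487,317), with the tab at about (486,291) and the selector bar running from (470,332) to (515,320). Next is a close crop of both.

```bash
cat > b.py <<'E'
from h import *
c=pickle.load(open("top.pkl","rb"));f=c["frame"][:,:,::-1]
a=cv2.resize(f[185:257,300:380],(400*2,720)[:2] and (640,576),interpolation=cv2.INTER_CUBIC)
cv2.imwrite("pics/con.png",a)   # 8x, origin (300,185)
b=cv2.resize(f[200:267,202:266],(512,536),interpolation=cv2.INTER_CUBIC)
cv2.imwrite("pics/iso.png",b)   # 8x, origin (202,200)
E
python3 b.py
```

```text
(no output)
```

View pics/con.png

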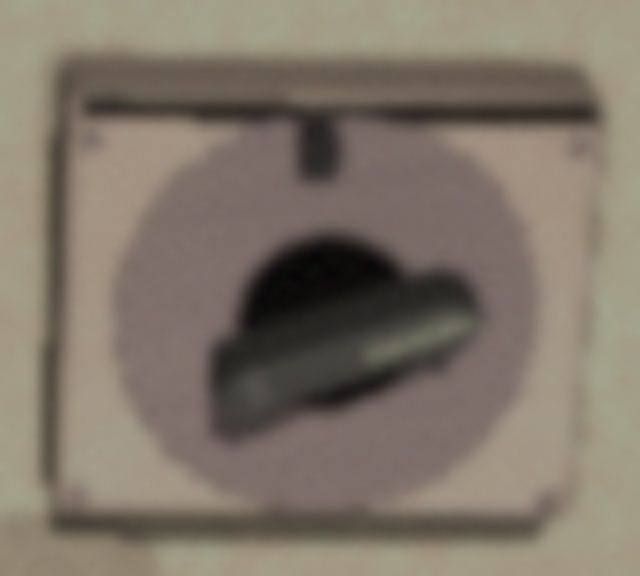

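View pics/iso.png

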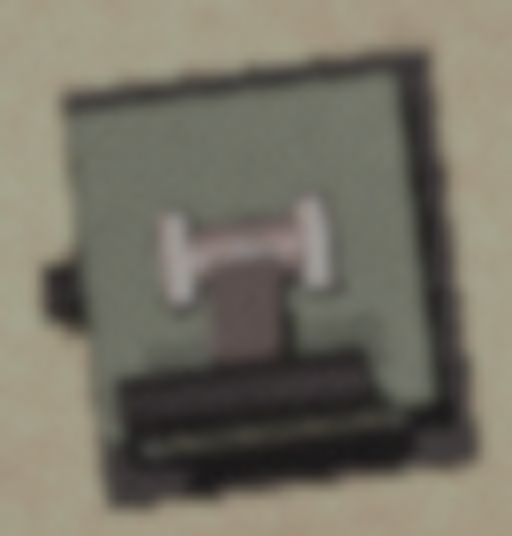

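The crop confirms the grey isolator: its lever leans to the robot, with the grip at crop (250,395). On the console, the tab is at crop (318,150), and the white line and nose point right to (480,312). Next I fit the poses.

```bash
cat > c.py <<'E'
from h import *
from scipy.optimize import least_squares
c=pickle.load(open("top.pkl","rb")); s=np.array([8.,8.])
def px(l,o): return (np.array(l,float)+0.5)/8-0.5+o
def face(p):
    x,y,yaw=p; M=R.from_euler("z",yaw).as_matrix()
    t=np.radians(28); X=M@[np.cos(t),0,np.sin(t)]; Z=M@[-np.sin(t),0,np.cos(t)]
    return np.array([x,y,.110]),np.c_[X,np.cross(Z,X),Z]
O=[300,185]
scr=px([(90,137),(580,147),(75,495),(548,503)],O)
ext=px([(113,310),(538,310),(328,113),(325,515)],O)
th=np.linspace(0,2*np.pi,721)
circ=np.c_[.08*np.cos(th),.08*np.sin(th),0*th+.003]
def res(p):
    C,F=face(p[:3]); a,b=p[3:]
    P=proj(c,C+np.array([[a,b,0],[a,-b,0],[-a,b,0],[-a,-b,0]])@F.T)
    q=proj(c,C+circ@F.T)
    e=[q[:,0].min()-ext[0,0],q[:,0].max()-ext[1,0],q[:,1].min()-ext[2,1],q[:,1].max()-ext[3,1]]
    return np.r_[(P-scr).ravel(),e]
r=least_squares(res,[.55,-.177,0,.07,.09],x_scale=[.01,.01,.1,.01,.01]);p=r.x
print("console",p.round(4),"res px",r.fun.round(2))
C,F=face(p[:3])
def loc(uv,h): return (onplane(c,px([uv],O),C+h*F[:,2],F[:,2])-C)@F
t=loc((318,152),.019)[0];t2=np.arctan2(t[1],t[0]);print("tab",t.round(4),t2)
for uv in [(480,312),(365,360),(235,400)]:
    n=loc(uv,.05)[0];print("bar",n.round(4),np.arctan2(n[1],n[0]))
O=[202,200]
# isolator box top corners z=.085; grip ends
q=px([(65,108),(395,75),(435,402)],O);Q=onplane(c,q,[0,0,.085],np.array([0,0,1.]))
d=Q[0]-Q[1];d2=Q[1]-Q[2];print("box corners",Q.round(4).tolist(),"yaw",np.arctan2(-d[0],d[1]),np.arctan2(d2[1],d2[0]),np.linalg.norm(d),np.linalg.norm(d2),"centre",((Q[0]+Q[2])/2).round(4))
g=onplane(c,px([(120,400),(380,375)],O),[0,0,.178],np.array([0,0,1.]));print("grip ends",g.round(4).tolist(),g.mean(0).round(4))
E
python3 c.py
```

```text
console [ 0.5346 -0.1788 -0.0215  0.0716  0.0901] res px [ 0.08 -0.26  0.08 -0.43  0.02 -0.41  0.03 -0.35 -0.36  0.16  0.89  0.54]
tab [0.0729 0.0089 0.019 ] 0.1209607465211321
bar [ 0.0238 -0.0486  0.05  ] -1.1157919427573255
bar [ 0.0044 -0.0086  0.05  ] -1.0935908181530833
bar [-0.0121  0.0375  0.05  ] 1.882579156269835
box corners [[0.5747, 0.2157, 0.085], [0.587, 0.0895, 0.085], [0.4619, 0.0738, 0.085]] yaw 0.09742261731522996 0.12500783813261696 0.12675133940939926 0.1261240206656091 centre [0.5183 0.1448 0.085 ]
grip ends [[0.4572, 0.1807, 0.178], [0.4657, 0.0891, 0.178]] [0.4614 0.1349 0.178 ]
```

```bash
cat >> h.py <<'E'
t_=np.radians(28);M_=R.from_euler("z",-.0215).as_matrix()
C=np.array([.5346,-.1788,.110]);Z=M_@[-np.sin(t_),0,np.cos(t_)];X=M_@[np.cos(t_),0,np.sin(t_)];F=np.c_[X,np.cross(Z,X),Z]
def seltool(h,ang,sgn):
    # TCP h above face, tool z=-Z, y perpendicular to bar at ang
    b=F@[np.cos(ang),np.sin(ang),0]; x=sgn*b; z=-Z
    return C+h*Z, R.from_matrix(np.c_[x,np.cross(z,x),z])
def rel(p,r):
    o=get_obs();q=o["eef_rot"];T=R.from_quat([q[1],q[2],q[3],q[0]])
    print("shift",T.inv().apply(p-np.array(o["eef_pos"])).round(4),"turn",(T.inv()*r).as_rotvec().round(4),"t",o["time_s"])
E
python3 - <<'E'
from h import *
for s in (1,-1):
    p,r=seltool(.16,-1.105,s); print(p,r.as_matrix()[:,1].round(2)); rel(p,r)
E
```

```text
[ 0.45950191 -0.17718514  0.25127161] [-0.8  -0.43 -0.42]
shift [ 0.4028 -0.2917  0.005 ] turn [0.2152 0.4827 1.3421] t 1.2
[ 0.45950191 -0.17718514  0.25127161] [0.8  0.43 0.42]
shift [ 0.4028 -0.2917  0.005 ] turn [-0.5093  0.227  -1.7308] t 1.2
```

```bash
python3 -m jog '[0.1,-0.073,0,0.054,0.12,0.335,0.3, 0.2,-0.146,0,0.108,0.24,0.67,0.4, 0.3,-0.219,0,0.16,0.36,1.0,0.4, 0.403,-0.292,0.005,0.215,0.483,1.342,0.4, 0.403,-0.292,0.005,0.215,0.483,1.342,0.4, 0.403,-0.292,0.005,0.215,0.483,1.342,0.4, 0.403,-0.292,0.005,0.215,0.483,1.342,0.4, 0.403,-0.292,0.005,0.215,0.483,1.342,0.4, 0.403,-0.292,0.005,0.215,0.483,1.342,0.4, 0.403,-0.292,0.005,0.215,0.483,1.342,0.4, 0.403,-0.292,0.005,0.215,0.483,1.342,0.4, 0.403,-0.292,0.005,0.215,0.483,1.342,0.4]'
python3 - <<'E'
from h import *
print(np.round(get_obs()["q"],2)); rel(*seltool(.16,-1.105,1)); rel(*seltool(.041,-1.105,1))
E
```

```text
time_s: 2.7
eef_pos: [0.4591, -0.1786, 0.2513]
eef_rot: [-0.124, 0.82, -0.519, 0.208]
wrist_force: [-0.6, -0.7, 0.4]
opening: 0.596
grasp_force: 0.0
[-0.83 -0.29  2.14  0.42  0.98  1.69]
shift [-0.0011 -0.0009  0.0002] turn [ 0.0008 -0.0015 -0.0022] t 2.7
shift [-0.0013 -0.001   0.1192] turn [ 0.0008 -0.0015 -0.0022] t 2.7
```

```bash
python3 -m jog '[-0.001,-0.001,0.03,0,0,0,0.4, -0.001,-0.001,0.06,0,0,0,0.4, -0.001,-0.001,0.08,0,0,0,0.4, -0.001,-0.001,0.1,0,0,0,0.4, -0.001,-0.001,0.11,0,0,0,0.4, -0.001,-0.001,0.119,0,0,0,0.4, -0.001,-0.001,0.119,0,0,0,0.4]'
cat > d.py <<'E'
from h import *
import sys
c=camera(sys.argv[1]); pickle.dump(c,open(sys.argv[1]+".pkl","wb"))
x0,y0,x1,y1=map(int,sys.argv[3:7]);k=int(sys.argv[7])
cv2.imwrite(f"pics/{sys.argv[2]}.png",cv2.resize(c["frame"][y0:y1,x0:x1,::-1],None,fx=k,fy=k,interpolation=cv2.INTER_CUBIC))
E
python3 d.py side s2 240 120 380 225 5
```

```text
time_s: 3.58
eef_pos: [0.5158, -0.177, 0.1461]
eef_rot: [-0.125, 0.82, -0.518, 0.207]
wrist_force: [-0.3, 0.2, -0.4]
opening: 0.602
grasp_force: 0.0
```

View pics/s2.png

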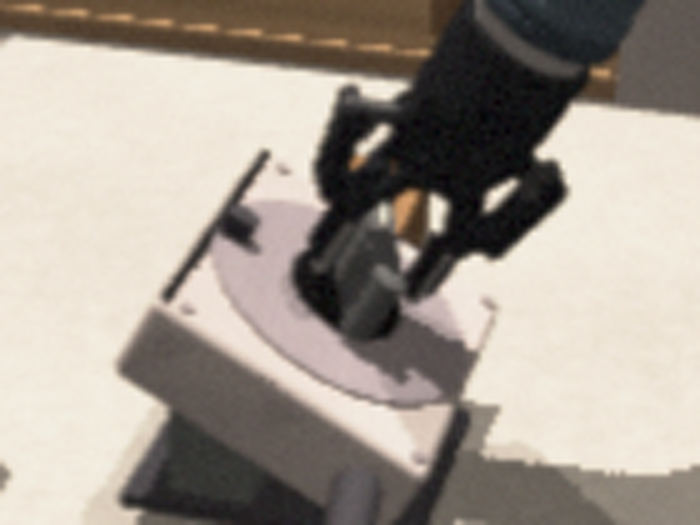

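The crop shows the jaws straddling the bar at crop (365,270), with one finger on each side and clear of the disc. I close the gripper.

```bash
python3 -m jog '[0,0,0,0,0,0,0.6, 0,0,0,0,0,0,0.7, 0,0,0,0,0,0,0.8, 0,0,0,0,0,0,1, 0,0,0,0,0,0,1, 0,0,0,0,0,0,1, 0,0,0,0,0,0,1, 0,0,0,0,0,0,1]'
python3 - <<'E'
from h import *
rel(*seltool(.041,-1.105,1)); rel(*seltool(.041,.12,1)); print(np.round(get_obs()["q"],2))
E
```

```text
time_s: 4.62
eef_pos: [0.5168, -0.1762, 0.1478]
eef_rot: [-0.126, 0.82, -0.518, 0.208]
wrist_force: [1.0, 4.8, 6.1]
opening: 0.203
grasp_force: 57.4
shift [0.0011 0.0028 0.0007] turn [-0.0026 -0.0005  0.0003] t 4.625
shift [0.0011 0.0028 0.0007] turn [-0.0019 -0.002  -1.2247] t 4.625
[-0.72  0.02  2.11  0.5   0.69  1.64]
```

```bash
python3 -m jog '[0,-0.002,0,0,0,0,1, 0,-0.002,0,0,0,-0.1,1, 0,-0.002,0,0,0,-0.2,1, 0,-0.002,0,0,0,-0.3,1, 0,-0.002,0,0,0,-0.4,1, 0,-0.002,0,0,0,-0.5,1, 0,-0.002,0,0,0,-0.6,1, 0,-0.002,0,0,0,-0.7,1, 0,-0.002,0,0,0,-0.8,1, 0,-0.002,0,0,0,-0.9,1, 0,-0.002,0,0,0,-1,1, 0,-0.002,0,0,0,-1.1,1, 0,-0.002,0,0,0,-1.17,1, 0,-0.002,0,0,0,-1.225,1, 0,-0.002,0,0,0,-1.225,1, 0,-0.002,0,0,0,-1.225,1]'
python3 - <<'E'
from h import *
rel(*seltool(.041,.12,1)); print(np.round(get_obs()["q"],2),get_obs()["torque"])
E
```

```text
time_s: 6.62
eef_pos: [0.5158, -0.1789, 0.1471]
eef_rot: [0.02, 0.969, 0.048, 0.24]
wrist_force: [-20.3, -13.5, 6.3]
opening: 0.2
grasp_force: 58.2
shift [-0.0008 -0.0006  0.0006] turn [0.0055 0.0028 0.0014] t 6.625
[-0.72  0.02  2.11  0.49  0.68  0.42] [-1.53749415  2.44886991 -0.74467205]
```

```bash
python3 -m jog '[0,0,0,0,0,0,0.7, 0,0,0,0,0,0,0.4, 0,0,0,0,0,0,0.4, 0,0,0,0,0,0,0.4, 0,0,0,0,0,0,0.4, 0,0,-0.03,0,0,0,0.4, 0,0,-0.06,0,0,0,0.4, 0,0,-0.1,0,0,0,0.4, 0,0,-0.15,0,0,0,0.4, -0.06,0,-0.2,0,0,0,0.4, -0.12,0,-0.22,0,0,0,0.4, -0.12,0,-0.22,0,0,0,0.4]'
python3 d.py top t3 300 185 380 257 8; python3 -c "
from h import *
print(get_obs()['eef_pos'])"
```

```text
time_s: 8.12
eef_pos: [0.3066, -0.1867, 0.2855]
eef_rot: [0.019, 0.969, 0.046, 0.241]
wrist_force: [-0.5, -0.6, 0.1]
opening: 0.594
grasp_force: 0.0
[ 0.30626671 -0.18670397  0.28531364]
```

View pics/t3.png

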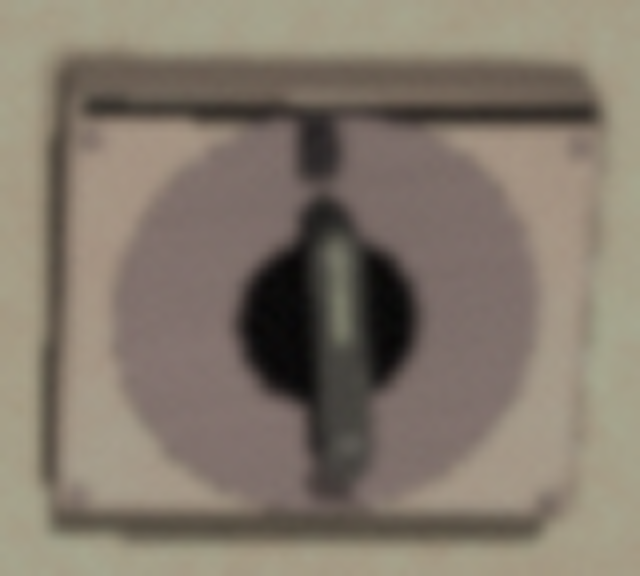

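```bash
cat > e.py <<'E'
from h import *
c=pickle.load(open("top.pkl","rb"))
g=cv2.cvtColor(c["frame"],cv2.COLOR_RGB2GRAY).astype(float)
f=lambda uv:(np.array([uv],float)+.5)/8-.5+[300,185]
loc=lambda uv,h:((onplane(c,f(uv),C+h*Z,Z)-C)@F)[0].round(4)
# rectified view of each height plane: 0.25mm/px, u=-y(right), v=-x(down)
def rect(h,n=400):
    u,v=np.meshgrid(np.arange(n),np.arange(n)); L=np.c_[((n/2-v)*.0005).ravel(),((n/2-u)*.0005).ravel(),np.full(n*n,h)]
    m=proj(c,C+L@F.T).astype(np.float32).reshape(n,n,2)
    return cv2.remap(g,m[...,0],m[...,1],cv2.INTER_CUBIC)
T=rect(.019)   # tab: dark against ring, x .061-.079
print("tab y by x (mm):")
w=[]
for x in (.064,.067,.070,.073,.076):
    r=T[int(200-x/.0005)]; ys=(200-np.arange(400))*.0005; m=abs(ys-.008)<.017
    k=np.clip(np.median(r[m&(abs(ys-.008)>.012)])-r,0,None)*m; k[k<.35*k.max()]=0; y=(k*ys).sum()/k.sum(); w.append(np.arctan2(y,x)); print(x,round(y*1e3,2),round(w[-1],3))
print("tab angle",np.mean(w))
B=rect(.05); pts=[]
for x in np.arange(.005,.040,.005):
    r=B[int(200-x/.0005)]; ys=(200-np.arange(400))*.0005; m=abs(ys-.005)<.012
    k=np.clip(r-(r[m].max()+np.median(r[m]))/2,0,None)*m; pts.append([x,(k*ys).sum()/k.sum()])
pts=np.array(pts);a=np.polyfit(pts[:,0],pts[:,1],1);print("line",(pts*1e3).round(1).tolist(),"slope",a[0],"offset mm",a[1]*1e3)
print("disc L/R/",loc((239,318),.011),loc((417,318),.011),"barend",loc((345,450),.05))
cv2.imwrite("pics/rect.png",np.hstack([T,B]).clip(0,255).astype(np.uint8))
q=get_obs()
E
python3 e.py
```

```text
tab y by x (mm):
0.064 8.58 0.133
0.067 8.69 0.129
0.07 8.54 0.121
0.073 8.68 0.118
0.076 9.04 0.118
tab angle 0.12408969129812705
line [[5.0, -0.3], [10.0, 0.3], [15.0, 0.7], [20.0, 1.2], [25.0, 1.7], [30.0, 2.2], [35.0, 2.7], [40.0, 3.4]] slope 0.10146893814468522 offset mm -0.7843628033945829
disc L/R/ [0.0048 0.033  0.011 ] [ 0.006 -0.033  0.011] barend [-0.031  -0.0036  0.05  ]
```

View pics/rect.png

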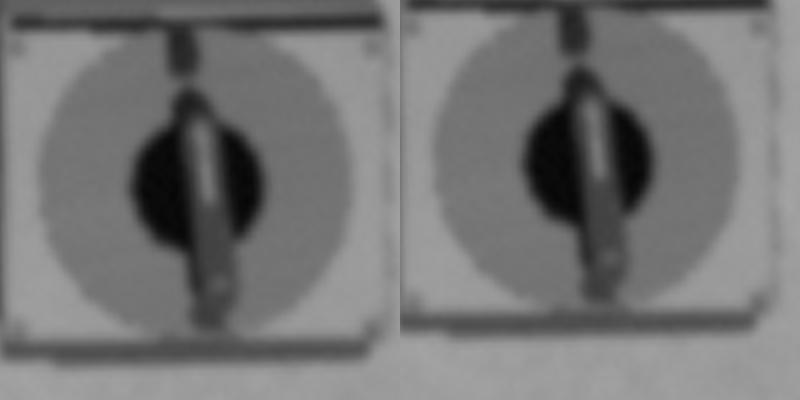

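The bar sits at about 0.102 rad and the tab at about 0.125 rad, so I regrip and trim by about +0.023.

```bash
python3 -m jog '[0.06,0,0.02,0,0,0.01,0.4, 0.12,0,0.07,0,0,0.02,0.4, 0.12,0,0.12,0,0,0.02,0.4, 0.12,0,0.16,0,0,0.02,0.4, 0.12,0,0.19,0,0,0.02,0.4, 0.12,0,0.21,0,0,0.02,0.4, 0.12,0,0.22,0,0,0.02,0.4, 0.12,0,0.22,0,0,0.02,0.6, 0.12,0,0.22,0,0,0.02,0.8, 0.12,0,0.22,0,0,0.02,1, 0.12,0,0.22,0,0,0.02,1, 0.12,0,0.22,0,0,0.02,1, 0.12,0,0.22,0,0,0.02,1, 0.12,0,0.22,0,0,0.01,1, 0.12,0,0.22,0,0,0,1, 0.12,0,0.22,0,0,-0.007,1, 0.12,0,0.22,0,0,-0.007,1, 0.12,0,0.22,0,0,-0.007,1]'
python3 - <<'E'
from h import *
rel(*seltool(.041,.125,1))
E
```

```text
time_s: 10.42
eef_pos: [0.5179, -0.1787, 0.1486]
eef_rot: [0.021, 0.969, 0.05, 0.242]
wrist_force: [3.7, -10.2, -6.9]
opening: 0.205
grasp_force: 59.2
shift [-0.0033 -0.0007  0.0009] turn [ 0.0062 -0.002   0.0016] t 10.425
```

```bash
python3 -m jog '[0,0,0,0,0,0,0.7, 0,0,0,0,0,0,0.4, 0,0,0,0,0,0,0.4, 0,0,0,0,0,0,0.4, 0,0,0,0,0,0,0.4, 0,0,-0.03,0,0,0,0.4, 0,0,-0.06,0,0,0,0.4, 0,0,-0.1,0,0,0,0.4, 0,0,-0.15,0,0,0,0.4, -0.06,0,-0.2,0,0,0,0.4, -0.12,0,-0.22,0,0,0,0.4, -0.12,0,-0.22,0,0,0,0.4]'
python3 d.py top t4 300 185 380 257 8; python3 e.py
python3 - <<'E'
from h import *
yaw=.11; x=np.array([np.cos(yaw),np.sin(yaw),0]); y=np.array([-x[1],x[0],0]); H=np.array([.518,.1435,.09])
G=H-.0581*x; print("grip",G+[0,0,.081])
r=R.from_matrix(np.c_[-y,-x,[0,0,-1.]]) ; print(np.linalg.det(r.as_matrix()))
for s in (1,-1):
  for nm,P in (("hover",H-.125*x+[0,0,.19]),):
    rel(P,R.from_matrix(np.c_[-s*y,-s*x,[0,0,-1.]])); rel(P,R.from_matrix(np.c_[s*x,-s*y,[0,0,-1.]]))
E
```

```text
time_s: 11.92
eef_pos: [0.3066, -0.1876, 0.2855]
eef_rot: [0.02, 0.969, 0.049, 0.241]
wrist_force: [0.1, 0.2, 0.4]
opening: 0.6
grasp_force: 0.0
tab y by x (mm):
0.064 8.79 0.136
0.067 8.57 0.127
0.07 8.4 0.119
0.073 8.72 0.119
0.076 8.93 0.117
tab angle 0.12378458959950558
line [[5.0, 0.2], [10.0, 0.5], [15.0, 0.8], [20.0, 1.3], [25.0, 1.9], [30.0, 2.7], [35.0, 3.4], [40.0, 4.3]] slope 0.11788806637368442 offset mm -0.7688409345579663
disc L/R/ [0.0048 0.033  0.011 ] [ 0.006 -0.033  0.011] barend [-0.031  -0.0036  0.05  ]
grip [0.46025115 0.13712188 0.171     ]
1.0
shift [ 0.1078 -0.3083  0.0412] turn [-0.3269 -0.4308  1.5287] t 11.975
shift [ 0.1078 -0.3083  0.0412] turn [ 0.0663 -0.4838 -0.0081] t 11.975
shift [ 0.1078 -0.3083  0.0412] turn [ 0.4317 -0.3276 -1.5447] t 11.975
shift [ 0.1078 -0.3083  0.0412] turn [-0.7505 -0.1029  3.0407] t 11.975
```

```bash
python3 -m jog '[0.02,-0.06,0.008,0.013,-0.1,0,0.6, 0.04,-0.12,0.016,0.026,-0.2,0,0.8, 0.06,-0.18,0.024,0.04,-0.3,0,1, 0.08,-0.24,0.032,0.053,-0.4,0,1, 0.108,-0.308,0.041,0.066,-0.484,-0.008,1, 0.108,-0.308,0.041,0.066,-0.484,-0.008,1, 0.108,-0.308,0.041,0.066,-0.484,-0.008,1, 0.108,-0.308,0.041,0.066,-0.484,-0.008,1, 0.108,-0.308,0.041,0.066,-0.484,-0.008,1]'
python3 - <<'E'
from h import *
yaw=.11; x=np.array([np.cos(yaw),np.sin(yaw),0]); y=np.array([-x[1],x[0],0]); H=np.array([.518,.1435,.09])
r=R.from_matrix(np.c_[x,-y,[0,0,-1.]]); print(get_obs()["opening"],np.round(get_obs()["q"],2))
for d,z in ((-.125,.1),(.01,.1)): rel(H+d*x+[0,0,z],r)
E
python3 d.py side s5 220 170 380 290 5
```

```text
time_s: 13.1
eef_pos: [0.3949, 0.1306, 0.281]
eef_rot: [-0.001, 0.998, 0.057, 0.0]
wrist_force: [-0.1, -0.5, 0.5]
opening: -0.002
grasp_force: 0.0
-0.0016256688520199932 [ 0.03 -0.22  1.95  0.    1.41  1.49]
shift [-0.0012  0.0008  0.091 ] turn [-0.0014 -0.0001  0.0046] t 13.1
shift [0.1338 0.0014 0.0911] turn [-0.0014 -0.0001  0.0046] t 13.1
```

View pics/s5.png

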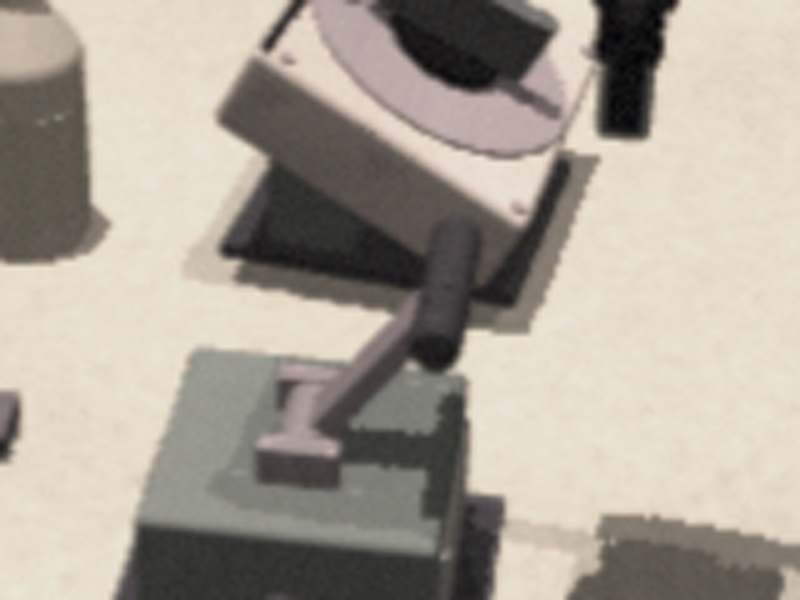

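The shut fingers, with tips at crop (622,130), are clear on the robot side of the grip at (447,290), and the lever is still off. I lower them and push.

```bash
python3 -m jog '[0,0,0.045,0,0,0,1, 0,0,0.09,0,0,0,1, 0,0,0.09,0,0,0,1, 0.02,0,0.09,0,0,0,1, 0.035,0,0.09,0,0,0,1, 0.045,0,0.09,0,0,0,1, 0.055,0,0.09,0,0,0,1, 0.065,0,0.09,0,0,0,1, 0.075,0,0.09,0,0,0,1, 0.085,0,0.09,0,0,0,1, 0.095,0,0.09,0,0,0,1, 0.105,0,0.09,0,0,0,1, 0.115,0,0.09,0,0,0,1, 0.125,0,0.09,0,0,0,1, 0.135,0,0.09,0,0,0,1, 0.135,0,0.09,0,0,0,1, 0.135,0,0.09,0,0,0,1]'
```

```text
time_s: 15.28
eef_pos: [0.529, 0.1464, 0.1913]
eef_rot: [-0.001, 0.998, 0.057, 0.0]
wrist_force: [-0.8, -0.3, 0.1]
opening: -0.002
grasp_force: 0.0
```

Contact is free now. I retreat up and back, then check.

```bash
python3 -m jog '[-0.02,0,-0.03,0,0,0,1, -0.05,0,-0.08,0,0,0,1, -0.1,0,-0.12,0,0,0,1, -0.15,0,-0.12,0,0,0,1, -0.2,0,-0.12,0,0,0,1, -0.2,0,-0.12,0,0,0,1, -0.2,0,-0.12,0,0,0,1, -0.2,0,-0.12,0,0,0,1]'
python3 d.py top t6 190 150 390 290 4; python3 e.py | grep -E "angle|slope"
python3 - <<'E'
from h import *
for n in("top","side"):
    c=camera(n)
    for k in("lever_grip","detergent","carton","scoop_cup","lint_brush"): print(n,k,[np.round(s["xyz"],3).tolist() for s in spot_in(c,k)[:3]])
E
```

```text
time_s: 16.27
eef_pos: [0.3312, 0.1233, 0.3113]
eef_rot: [-0.001, 0.998, 0.057, 0.0]
wrist_force: [0.5, 0.1, 0.2]
opening: 0.002
grasp_force: 0.0
tab angle 0.12304661221463664
line [[5.0, -0.1], [10.0, 0.5], [15.0, 1.0], [20.0, 1.3], [25.0, 1.9], [30.0, 2.8], [35.0, 3.4], [40.0, 4.2]] slope 0.11969520372082304 offset mm -0.8290982787872174
top lever_grip [[0.308, 0.387, 0.174], [0.561, 0.146, 0.162], [0.708, 0.286, 0.177]]
top detergent [[0.738, -0.096, 0.123]]
top carton [[0.581, -0.44, 0.049]]
top scoop_cup [[0.632, 0.461, 0.036], [0.545, -0.174, 0.115]]
top lint_brush [[0.762, 0.096, 0.02], [0.546, -0.174, 0.116]]
side lever_grip [[0.561, 0.157, 0.154], [0.309, 0.4, 0.164], [0.705, 0.298, 0.173]]
side detergent [[0.743, -0.072, 0.092]]
side carton [[0.574, -0.452, 0.049], [0.53, -0.171, 0.133]]
side scoop_cup [[0.627, 0.454, 0.05]]
side lint_brush [[0.753, 0.105, 0.019]]
```

View pics/t6.png

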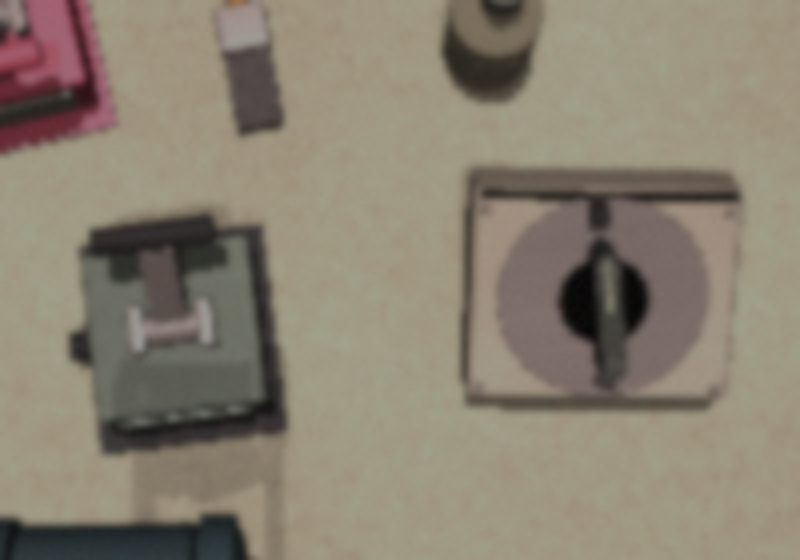

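The lever lies over at crop (155,233), mirroring its off position. The nose at (600,245) points at the tab at (598,212), and the bystanders are unmoved.

```bash
python3 -c "
from bench import hand_in
print(hand_in())"
```

```text
the job is handed in; nothing more can be done
None
```

The job is handed in: I set the selector on the tab first (within about 0.01 rad by the camera), then threw the lever fully over to on; the bystanders had not moved and the arm was clear at about 16 s, though no verdict came back.

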